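# Portion sweets into a saucepan: slide it under the dispenser and hold the lever half open

## Robot

A 6-joint arm with a two-finger parallel gripper is mounted at the origin on the work surface. World frame = base frame: x ahead of the robot, y to its left, z up, the work surface at z = 0. Lengths are in mm, angles in rad, forces in N, time in s.
With the tool pointing down it reaches from about 325 to 875 mm from the base axis. Payload 4.4 kg.
Tool frame: the origin (TCP) lies at the very end of the fingers, on their centre line; the grasp point (between the pads) lies 19 mm behind it (manip.grip_point_offset is the distance from the TCP to the grasp point, in mm); z points along the fingers, y is the line along which they close (so a half turn about z gives the same grasp; the last joint's range is limited). The gripper opens to 85 mm and grips with 20 to 120 N. Pads are 22 mm wide; open, the fingers measure 114 mm over their backs; the gripper's body (76 mm by 85 mm) begins 54 mm behind the grasp point. The pads swing forward as they close: fully open they stand 13 mm farther back than shut.
Start: joints at [-1.488, 0.207, 1.542, -0, 1.393, -0.15], TCP at [132.641, -559.494, 231.282] pointing down, gripper open.
Joint ranges: [-2.73, 2.73], [-0.86, 2.22], [0.23, 2.46], [-1.11, 4.25], [0.08, 2.63], [-2.82, 2.82]. Speed limits (rad/s): [2.79, 2.79, 3.14, 3.14, 3.14, 3.14].

## Interface

Orientations are given as a unit quaternion [w, x, y, z].
In Python, from workcell import manip, optics gives the robot as it stands. The module is installed in compiled form; this text tells all that it offers.
- The arm moves only by the tool jog_arm, never from a script. Its argument "increments" is a list that holds one entry, the list of rows, each a list of 6 numbers: the shift along the tool's x, y, z in mm, then the turn, a rotation vector about the tool's x, y, z in rad. A call has 1 to 8 rows; each row shifts and turns the commanded pose from where the row before left it, along the tool's axes as they then stand; what a row does not reach is not made up. A row lasts 1/10 s, in which the tool goes at most 50 mm and 8.59 degrees, less where a joint would pass 70% of its speed; a pose out of reach is approached as far as the arm can. A call is refused whole if a number of a shift passes 50 or a number of a turn 0.15, either way. A call with a gripper value outside its range is refused whole. "hand" is the opening, from 0 (shut) to 1 (fully open), set as the call begins (left out, the last holds). The fingers move at their own pace and stop on an object; "newtons" is the grip in N (left out, the last holds). Time passes only in rows, so rows that do not move let the fingers close. It gives the time, the measured TCP pose, the force, the opening and the grip force at its end, in the units of the state.
- manip.state(): the state, without advancing time (a new reading comes with each control period).
- optics.camera(name): name is "scene" or "top" or "wrist"; returns the picture (400x640x3 uint8, red, green, blue); there is no depth.
- optics.calibration(name): a dict with "fx", "fy", "cx", "cy" (pixels), "origin" and "rotation" of the camera in the world. Camera axes: x right, y up, looking along -z (the intrinsics and any distortion apply to the point x, -y, -z); pixel columns grow to the right and rows downward; lengths in mm; the calibration is good to about 2 mm. A picture is of the moment at which its call begins: read the wrist's pose just before it. calibration takes no time and is no camera call; for the wrist camera it gives the pose at the moment of the call.
- manip.close_job(): hands the job in; it is judged then, once.
The state is a dict: "t": time; "joint_pos": joint angles; "qd": joint speeds; "joint_efforts": joint torques, N m; "ee_pos": TCP position; "orientation": TCP orientation; "contact_force": force on the tool from outside, world axes, zero at the start; "ft_torque": the same for the moment, N m; "finger_gap": finger opening in mm; "grasp_force": force on a finger pad.
Only numpy, scipy, OpenCV 4.12 (cv2) and the standard library are available. Lean on these libraries where they do the work, as an engineer would, in place of code of your own. Each camera call takes 0.05 s, during which the arm holds its last target. There are 200 camera calls.

## Task

Slide the saucepan along the hob, without lifting or tipping it, from the middle ring to the ring under the sweets dispenser's chute, centre it on that ring and let go of it. Only then press the dispenser's spring lever down halfway, so that its arm is level (never all the way down), and keep it there: the program finishes while the robot is still holding the lever at halfway. Leave the kettle, crockery and other things on the counter where they are.

Things in the scene. Friction and masses are not known exactly. Their poses are not given: they have to be found in the camera images.
- hob: black slab hob fixed on the counter, 210 (x) x 600 (y) mm, 12 mm thick, origin at the centre of its underside. Three white rings 156 mm across are drawn on its top, centres 20 mm towards the hob's +x from its centre line and at y = -190, 0 and +190 mm in the hob's frame. Dispenser and scale are turned as the hob is.
- saucepan: open steel saucepan, 140 mm across, 70 mm tall, 0.5 to 1 kg, standing on or near the middle ring; origin at the centre of its underside. A straight black handle lies along the pan's own -x axis (roughly towards the robot): from 90 to 215 mm from the pan's axis, 18 mm wide, 14 mm thick, its middle 55 mm above the pan's underside.
- dispenser: steel sweets dispenser with clear hopper, fixed behind the hob's left or right ring, base 160 x 150 mm, 316 mm tall; origin at the middle of the base's front edge, on the counter, its own -x is its front, towards the robot. A chute reaches over the ring to 66 mm in front of the origin, underside 100 mm above the counter. The lever is on its own +y side.
- under_chute (a point): centre of the hob ring under the chute, on the hob's top surface (12 mm above the counter), 90 mm in front of the dispenser's origin: where the saucepan's axis is to stand.
- gate_lever (a joint): angle of the dispenser's lever, rad: 0 at rest (arm raised 0.225 rad above level), 0.225 halfway with the arm level, 0.45 at the bottom stop; grows as the lever is pressed down. Pivot, along the dispenser's y, at (40, 90, 160) mm in the dispenser's frame; the arm points to its -x. A spring lifts it when let go; pressing the paddle takes about 3 N to start, 6 N at halfway, 9 N at the bottom.
- paddle_top (a point): centre of the top face of the flat black paddle, 44 x 36 mm and 8 mm thick, at the free end of the lever, 150 mm from the pivot: 197 mm above the counter at rest, 164 mm at halfway, where it is at (-110, 90, 164) mm in the dispenser's frame.
- scale: low white counter scale with a steel platter, 160 x 170 mm, 44 mm tall, fixed behind the ring at the other end of the hob from the dispenser; origin at the middle of its front edge, on the counter
- kettle: steel kettle, 150 mm across, 184 mm tall with its black arched handle; stands on the outer hob ring in front of the scale; origin: centre of its underside; leave alone
- bowl: white bowl, 100 mm across, 45 mm tall, standing on the scale; origin: centre of its underside; leave alone
- shaker: small glass shaker, 48 mm across, 110 mm tall, behind the middle of the hob; origin: centre of its underside; leave alone
- mug: white mug, 80 mm across, 90 mm tall, front left of the counter; origin: centre of its underside; leave alone
- tin: steel tin, 90 mm across, 100 mm tall, left of the hob; origin: centre of its underside; leave alone
- sweet_jar: amber glass jar, 90 mm across, 130 mm tall, right of the hob; origin: centre of its underside; leave alone
- spatula: spatula 240 mm long lying on the counter, front right; origin: middle of its underside; leave alone

How it is judged:
By the outcome, as a careful person would: the job done as asked, in the order asked, and still so for the second after the job is handed in, while the arm keeps its last pose, push and grip.
It also fails if it takes over 45 s, if anything falls off the work surface, if the arm or the gripper's body presses on something with over 40 N, if the wrist force passes 120 N, or if a joint passes its speed limit or range.

## Working session

There is one attempt and no reset: what is moved stays moved. The work goes in short steps, Python scripts to look and compute and a tool call to move; the robot and the scene stay as the last step left them, time stands still between calls to the robot, and variables do not carry over. Pictures are saved under pics/ and viewed, at most 10 in all, crops included, and the job is handed in when it is done.

Besides the shell and the picture viewer there is one more tool, called after "Call:" by a JSON object that holds its "fn" and its "kwargs". jog_arm: Moves the arm, as the interface text tells. Its arguments: {"type":"object","properties":{"increments":{"type":"array","items":{"type":"array","items":{"type":"array","items":{"type":"number"}}}},"hand":{"type":"number"},"newtons":{"type":"number"}},"required":["increments"]}

```bash
mkdir -p pics
python3 - <<'E'
from workcell import manip, optics
import cv2, numpy as np
for n in("scene","top"):
    im=optics.camera(n); np.save(n+".npy",im); cv2.imwrite(f"pics/{n}0.png",im[:,:,::-1])
    print(n,optics.calibration(n))
s=manip.state(); print(s['t'],s['ee_pos'],s['orientation'],s['finger_gap'])
E
```

```text
scene {'fx': 482.4553477338261, 'fy': 482.4553477338261, 'cx': 326.95560084182546, 'cy': 198.74275897391686, 'origin': array([1333.82852035, -691.80253307, 1562.14254226]), 'rotation': array([0.8742625 , 0.28510757, 0.13065976, 0.3705493 ])}
top {'fx': 498.8232513204759, 'fy': 498.8232513204759, 'cx': 311.19062546067624, 'cy': 207.9395417608209, 'origin': array([ 259.47218503,   31.21911676, 1809.02624345]), 'rotation': array([-0.70267616, -0.065278  ,  0.06725759,  0.70530944])}
0.1 [ 132.57565279 -558.79559856  230.21820633] [-1.06077611e-03  9.93234731e-01  1.16119092e-01  3.43656626e-05] 84.91387361149354
```

View pics/scene0.png

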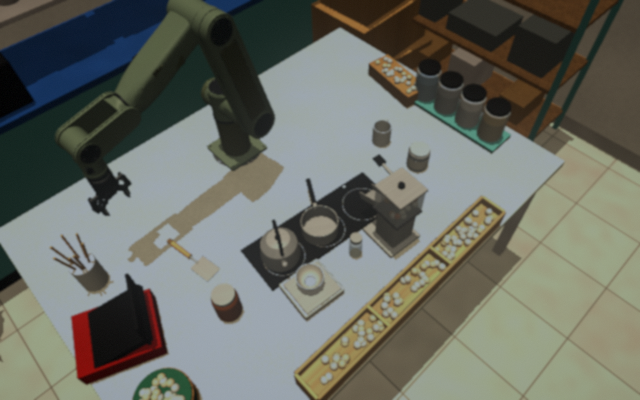

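View pics/top0.png

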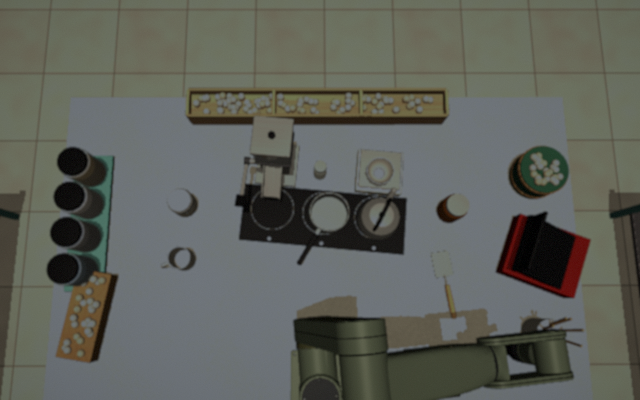

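The scene shows the hob (scene px ~315,230) with the kettle on the right ring and the pan in the middle at about (322,226). The dispenser is behind the left ring. In the top view the pan is at (327,213), its handle end at (302,262), the dispenser at (272,150), the paddle at about (243,200), and the hob spans x 240–406, y 184–254.

```bash
cat > h.py <<'E'
from workcell import manip, optics
import cv2, numpy as np
from scipy.spatial.transform import Rotation as R
def rot(q): return R.from_quat(np.roll(q,-1)).as_matrix()
def ray(c,u,v):
    d=rot(c['rotation'])@[(u-c['cx'])/c['fx'],-(v-c['cy'])/c['fy'],-1]
    return np.array(c['origin']),d/np.linalg.norm(d)
def onz(c,p,z):
    o,d=ray(c,*p); return o+d*(z-o[2])/d[2]
def tri(a,b):
    # a,b = (cal,px): midpoint and gap
    (o,d),(p,e)=ray(a[0],*a[1]),ray(b[0],*b[1])
    t=np.linalg.lstsq(np.c_[d,-e],p-o,rcond=None)[0]
    x,y=o+d*t[0],p+e*t[1]; return (x+y)/2,np.linalg.norm(x-y)
def proj(c,P):
    q=rot(c['rotation']).T@(np.array(P)-c['origin'])
    return np.array([c['cx']-c['fx']*q[0]/q[2],c['cy']+c['fy']*q[1]/q[2]])
E
python3 - <<'E'
from h import *
a=np.load('top.npy')[95:275,225:425]; b=np.load('scene.npy')[150:290,225:445]
g=lambda im:cv2.convertScaleAbs(im[:,:,::-1],alpha=1.7,beta=20)
cv2.imwrite('pics/topc.png',cv2.resize(g(a),None,fx=3.3,fy=3.3,interpolation=cv2.INTER_CUBIC))
cv2.imwrite('pics/scenec.png',cv2.resize(g(b),None,fx=3.6,fy=3.6,interpolation=cv2.INTER_CUBIC))
T=optics.calibration('top')
im=np.load('top.npy'); m=(im.max(2)<40).astype(np.uint8); m[:, :230]=0;m[:,415:]=0;m[:175]=0;m[270:]=0
m=cv2.morphologyEx(m,cv2.MORPH_OPEN,np.ones((5,5)))
cs=max(cv2.findContours(m,0,2)[0],key=cv2.contourArea)
r=cv2.minAreaRect(cs); bx=cv2.boxPoints(r); print(r)
for p in bx: print(p,onz(T,p,12))
E
```

```text
((278.46722412109375, 214.8606719970703), (87.27645874023438, 55.04573440551758), 5.19442892074585)
[232.51642 238.31969] [489.74580325 311.01170831  12.        ]
[237.5     183.50002] [693.79915065 297.774073    12.        ]
[324.41803 191.40166] [662.75139176 -23.57908048  12.        ]
[319.43445 246.22133] [459.85585742  -3.75501702  12.        ]
```

View pics/topc.png

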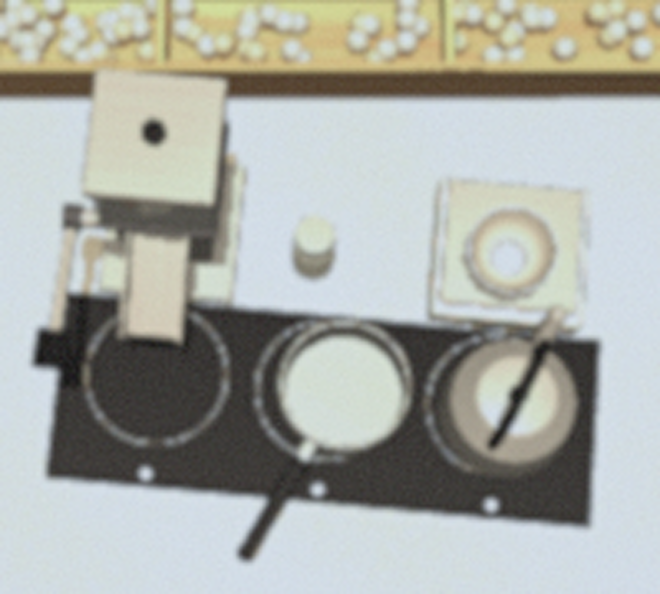

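View pics/scenec.png

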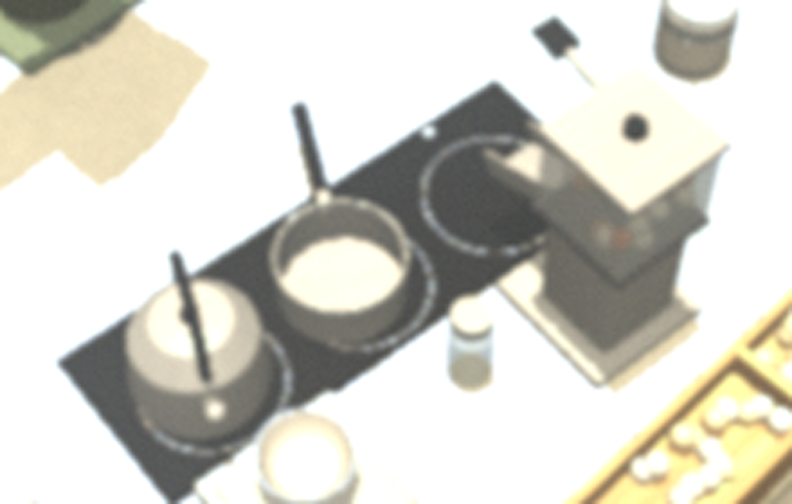

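The top crop shows the left ring at about (155,374), hob corners at (48,475), (588,524) and (600,341), the pan rim centred at about (344,386), the handle from (308,452) to (245,556), and the paddle at about (51,348). In the scene crop the handle end is at (299,105), its root at (323,195), the rim centre at about (341,243), the hob corners at (58,362) and (495,82), and the paddle at (556,37).

Run:
```python
from h import *
np.set_printoptions(precision=1,suppress=True)
T=optics.calibration('top');S=optics.calibration('scene')
t=lambda u,v:(225+(u+.5)/3.3-.5,95+(v+.5)/3.3-.5); s=lambda u,v:(225+(u+.5)/3.6-.5,150+(v+.5)/3.6-.5)
P={'hobL':((48,475),(495,82),12),'hobR':((588,524),(58,362),12),'ringL':((155.5,374),(498,194),12),'hEnd':((245,556),(299,105),67),'hRoot':((308,452),(323,195),67),
'paddle':((51,348),(556,37),197),'rim':((344,386),(341,243),82)}
for k,(a,b,z) in P.items(): print(k,*tri((T,t(*a)),(S,s(*b))),'top@z',onz(T,t(*a),z),'scene@z',onz(S,s(*b),z))
print('hobTR',onz(T,t(600,341),12))
for k in((145,473),(317,489),(491,505)):print('knob',onz(T,t(*k),12))
# ring L by fitting bright pixels in annulus, top
im=np.load('top.npy').astype(float).mean(2)
c=np.array(t(155.5,374));pts=[]
for a in np.linspace(0,2*np.pi,120,endpoint=False):
    rr=np.arange(18,26,.25);x=c[0]+rr*np.cos(a);y=c[1]+rr*np.sin(a)
    v=cv2.remap(im.astype(np.float32),x[None].astype(np.float32),y[None].astype(np.float32),1)[0]
    i=v.argmax()
    if 4<i<len(rr)-4 and v[i]<130: pts.append(onz(T,(x[i],y[i]),12)[:2])
pts=np.array(pts)
for _ in range(3):
    A=np.c_[2*pts,np.ones(len(pts))];q=np.linalg.lstsq(A,(pts**2).sum(1),rcond=None)[0];r=np.sqrt(q[2]+q[0]**2+q[1]**2)
    e=abs(np.hypot(*(pts-q[:2]).T)-r);pts=pts[e<max(2*np.median(e),1)]
print('ringfit',q[:2],r,len(pts))
s=manip.state();print(s['t'],s['joint_pos']);print(optics.calibration('wrist')['origin'])
```

```text
hobL [488.1 285.9   8.4] 3.346551819361234 top@z [488.7 286.8  12. ] scene@z [489.3 282.2  12. ]
hobR [ 431.7 -307.2    7.9] 4.966581449548236 top@z [ 432.6 -304.3   12. ] scene@z [ 432.7 -310.3   12. ]
ringL [601.5 170.1  10.1] 0.15568796210406524 top@z [601.1 170.   12. ] scene@z [602.3 169.   12. ]
hEnd [393.8  68.1  71.8] 2.5491195574028573 top@z [394.9  69.2  67. ] scene@z [390.1  69.4  67. ]
hRoot [503.8   1.6  75. ] 1.4266313310184737 top@z [505.3   2.1  67. ] scene@z [499.    4.7  67. ]
paddle [591.9 258.9 194.1] 4.620122360495524 top@z [592.8 260.4 197. ] scene@z [592.5 254.7 197. ]
rim [571.8 -36.1  94.5] 0.16707378079834828 top@z [574.1 -36.5  82. ] scene@z [565.2 -30.6  82. ]
hobTR [ 636.9 -325.5   12. ]
knob [490.5 180.3  12. ]
knob [472.1  -8.5  12. ]
knob [ 453.8 -198.9   12. ]
ringfit [601.5 169.3] 77.66269777163237 74
0.1 [-1.5  0.2  1.5 -0.   1.4 -0.2]
[ 212.5 -540.   373.1]
```

Call:
{"fn": "jog_arm", "kwargs": {"increments": [[[27, -33, -2, 0, 0, 0], [27, -33, -2, 0, 0, 0], [27, -33, -2, 0, 0, 0], [27, -33, -2, 0, 0, 0], [27, -33, -2, 0, 0, 0], [27, -33, -2, 0, 0, 0], [27, -33, -2, 0, 0, 0], [27, -33, -2, 0, 0, 0]]], "hand": 1}}

```text
t: 0.9
ee_pos: [282.1, -250.9, 247.0]
orientation: [-0.0, 0.993, 0.116, 0.0]
contact_force: [2.0, -1.2, 0.5]
finger_gap: 85.4
grasp_force: 0.0
```

Call:
{"fn": "jog_arm", "kwargs": {"increments": [[[27, -33, 0, 0, 0, 0], [27, -33, 0, 0, 0, 0], [27, -33, 0, 0, 0, 0], [27, -33, 0, 0, 0, 0], [27, -33, 0, 0, 0, 0], [27, -33, 0, 0, 0, 0], [27, -33, 0, 0, 0, 0], [27, -33, 0, 0, 0, 0]]]}}

```text
t: 1.7
ee_pos: [431.3, 55.8, 247.0]
orientation: [0.0, 0.993, 0.116, -0.0]
contact_force: [1.5, -0.1, 0.1]
finger_gap: 85.5
grasp_force: 0.0
```

Call:
{"fn": "jog_arm", "kwargs": {"increments": [[[0, 0, 0, 0, 0, 0.13], [0, 0, 0, 0, 0, 0.13], [0, 0, 0, 0, 0, 0.13], [0, 0, 0, 0, 0, 0.13], [0, 0, 0, 0, 0, 0.13], [0, 0, 0, 0, 0, 0.12], [0, 0, 0, 0, 0, 0], [0, 0, 0, 0, 0, 0]]]}}

```text
t: 2.5
ee_pos: [430.9, 54.0, 247.0]
orientation: [0.0, 0.964, -0.264, -0.0]
contact_force: [0.1, 0.0, 0.0]
finger_gap: 85.1
grasp_force: 0.0
```

Run:
```python
from h import *
W=optics.calibration('wrist');im=optics.camera('wrist');np.save('w1.npy',im);np.save('w1c.npy',W,allow_pickle=True)
cv2.imwrite('pics/w1.png',cv2.convertScaleAbs(im[:,:,::-1],alpha=1.5,beta=15))
s=manip.state();print(s['t'],s['ee_pos'],s['orientation'],s['joint_pos'],s['contact_force']);print(W)
```

```text
2.55 [430.96613241  53.91587392 247.02705634] [ 5.26843948e-05  9.64420295e-01 -2.64373649e-01 -2.57647637e-04] [-7.53334542e-02 -1.16066721e-01  1.84501977e+00 -5.04903284e-06
  1.41316554e+00  2.03057250e+00] [ 0.78851976  0.1902797  -0.39255564]
{'fx': 298.05713653248523, 'fy': 298.05713653248523, 'cx': 313.2981417840606, 'cy': 199.42014517766646, 'origin': array([501.57167475,  11.62469772, 389.73794058]), 'rotation': array([-0.48827928,  0.08128264, -0.14184594,  0.85723754])}
```

View pics/w1.png

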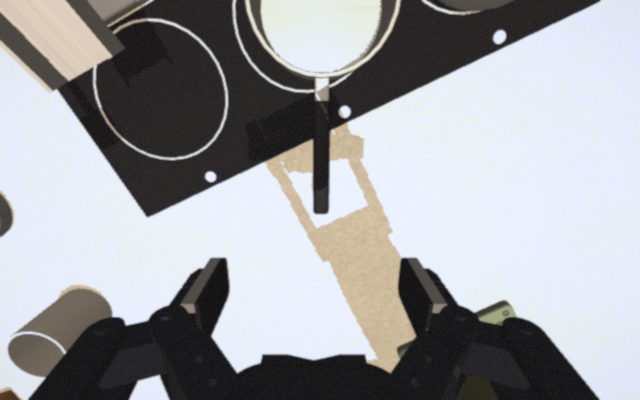

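The wrist view shows the handle running straight up the image from (321,213) to (321,100). The pan rim's bottom is at (322,76), the left ring is centred at about (160,88), and the knobs are at (210,177), (345,112) and (500,37).

```bash
cat >> h.py <<'E'
def circ(pts):
    pts=np.array(pts)
    for _ in range(4):
        q=np.linalg.lstsq(np.c_[2*pts,np.ones(len(pts))],(pts**2).sum(1),rcond=None)[0];r=np.sqrt(q[2]+q[0]**2+q[1]**2)
        e=abs(np.hypot(*(pts-q[:2]).T)-r);pts=pts[e<max(2.5*np.median(e),.5)]
    return q[:2],r,len(pts)
def ringfit(im,C,c0,r0,z,mode,w=10):
    # radial search on plane z about c0; mode 'peak' = bright line, 'edge' = outermost bright-to-dark edge
    g=cv2.cvtColor(im,cv2.COLOR_RGB2GRAY).astype(np.float32);rr=np.arange(r0-w,r0+w,.5);out=[]
    for a in np.linspace(0,2*np.pi,180,endpoint=False):
        uv=np.array([proj(C,[c0[0]+r*np.cos(a),c0[1]+r*np.sin(a),z]) for r in rr],np.float32)
        if uv.min()<1 or uv[:,0].max()>638 or uv[:,1].max()>398: continue
        v=cv2.remap(g,uv[None,:,0],uv[None,:,1],1)[0]
        if mode=='peak': i=v.argmax(); ok=v[i]-np.median(v)>30
        else: d=v[:-4]-v[4:]; i=d.argmax()+2; ok=d.max()>25
        if ok and 3<i<len(rr)-4: out.append([c0[0]+rr[i]*np.cos(a),c0[1]+rr[i]*np.sin(a)])
    return circ(out) if len(out)>8 else None
E
python3 - <<'E'
from h import *
np.set_printoptions(precision=1,suppress=True)
W=np.load('w1c.npy',allow_pickle=True).item();im=np.load('w1.npy')
T=optics.calibration('top');it=np.load('top.npy')
for n,C,i in(('w',W,im),('t',T,it)):
    print(n,'ringL',ringfit(i,C,(602,169),78,12,'peak'),'rim',ringfit(i,C,(575,-38),70,82,'edge',14))
g=cv2.cvtColor(im,cv2.COLOR_RGB2GRAY)
for v in(120,140,170,195,205):
    x=np.where(g[v,300:345]<60)[0]+300; print(v,x.min(),x.max(),onz(W,((x.min()+x.max())/2,v),74))
v=np.where(g[150:240,321]<80)[0]+150;e=(321,v.max());print('end',e,onz(W,e,74))
t=lambda u,v:(225+(u+.5)/3.3-.5,95+(v+.5)/3.3-.5)
print('tri end',tri((W,e),(T,t(245,558))))
for k in((210,177),(345,112),(500,37)):print(onz(W,k,12))
E
```

```text
w ringL (array([598.3, 165.7]), np.float64(77.83881906301316), 141) rim (array([573.7, -40.9]), np.float64(69.71625474058492), 67)
t ringL None rim None
120 300 344 [478.4  14.7  74. ]
140 300 329 [464.8  31.6  74. ]
170 313 328 [433.9  42.4  74. ]
195 314 327 [409.3  56.7  74. ]
205 314 327 [399.   62.7  74. ]
end (321, np.int64(213)) [390.4  67.1  74. ]
tri end (array([391.7,  67.8,  76.4]), np.float64(2.5494023498715395))
[486.  177.2  12. ]
[467.7 -13.5  12. ]
[ 449.8 -203.3   12. ]
```

Call:
{"fn": "jog_arm", "kwargs": {"increments": [[[-2, 4, 20, 0, 0, 0], [-2, 4.5, 25, 0, 0, 0], [0, 0, 30, 0, 0, 0], [0, 0, 30, 0, 0, 0], [0, 0, 30, 0, 0, 0], [0, 0, 30, 0, 0, 0], [0, 0, 20, 0, 0, 0], [0, 0, 14, 0, 0, 0]]]}}

```text
t: 3.35
ee_pos: [422.1, 48.8, 46.5]
orientation: [0.0, 0.964, -0.265, -0.001]
contact_force: [-0.3, 0.7, 0.3]
finger_gap: 85.1
grasp_force: 0.0
```

Call:
{"fn": "jog_arm", "kwargs": {"increments": [[[0, 0, 0, 0, 0, 0], [0, 0, 0, 0, 0, 0], [0, 0, 0, 0, 0, 0], [0, 0, 0, 0, 0, 0], [0, 0, 0, 0, 0, 0], [0, 0, 0, 0, 0, 0], [0, 0, 0, 0, 0, 0], [0, 0, 0, 0, 0, 0]]], "hand": 0, "newtons": 50}}

```text
t: 4.15
ee_pos: [424.1, 48.7, 48.9]
orientation: [-0.0, 0.964, -0.265, 0.001]
contact_force: [-1.1, 1.2, 5.0]
finger_gap: 16.9
grasp_force: 53.0
```

Run:
```python
from h import *
W=optics.calibration('wrist');im=optics.camera('wrist');np.save('w2.npy',im);np.save('w2c.npy',W,allow_pickle=True)
cv2.imwrite('pics/w2.png',cv2.convertScaleAbs(im[:,:,::-1],alpha=1.5,beta=15))
s=manip.state();print(s['t'],s['ee_pos'],s['orientation'],s['finger_gap'],s['grasp_force'],s['contact_force'],s['ft_torque'])
print(ringfit(im,W,(574,-40),70,82,'edge',14),ringfit(im,W,(600,167),78,12,'peak',14))
```

```text
4.2 [424.06545421  48.70746209  48.89096463] [-2.08431475e-04  9.64156446e-01 -2.65333390e-01  7.03725588e-04] 17.350318649653797 53.01315486431122 [-0.59608142 -0.08955542  5.97258049] [0.12231725 0.08701635 0.03269551]
None (array([598.60152122, 165.85445136]), np.float64(77.95832655387733), 60)
```

View pics/w2.png

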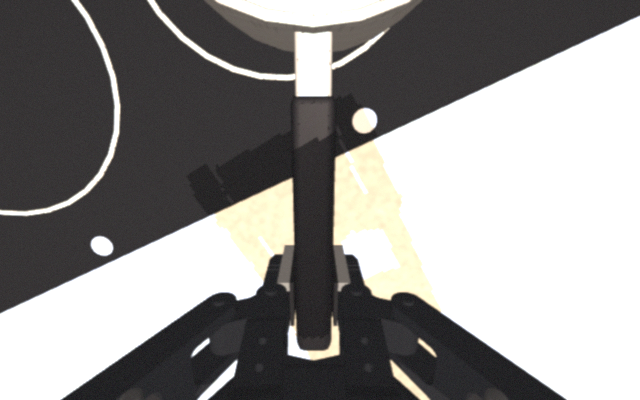

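The handle is gripped (gap 17.3 mm), dark and vertical at image x≈313. The tool is pressing down about 6 N, so I ease that off first.

Call:
{"fn": "jog_arm", "kwargs": {"increments": [[[0, 0, -0.5, 0, 0, 0], [0, 0, 0, 0, 0, 0], [0, 0, 0, 0, 0, 0]]]}}

```text
t: 4.5
ee_pos: [424.2, 48.7, 49.2]
orientation: [-0.0, 0.964, -0.265, 0.001]
contact_force: [0.4, 1.2, 4.3]
finger_gap: 16.8
grasp_force: 52.8
```

Call:
{"fn": "jog_arm", "kwargs": {"increments": [[[0, 0, -1.2, 0, 0, 0], [0, 0, 0, 0, 0, 0], [0, 0, 0, 0, 0, 0]]]}}

```text
t: 4.8
ee_pos: [423.2, 48.5, 49.5]
orientation: [0.0, 0.964, -0.265, -0.0]
contact_force: [2.9, -0.7, -3.3]
finger_gap: 17.3
grasp_force: 51.9
```

Call:
{"fn": "jog_arm", "kwargs": {"increments": [[[0, 0, 0.5, 0, 0, 0], [0, 0, 0, 0, 0, 0], [0, 0, 0, 0, 0, 0]]]}}

```text
t: 5.1
ee_pos: [423.2, 48.6, 49.4]
orientation: [0.0, 0.964, -0.265, -0.0]
contact_force: [0.9, -0.7, 0.6]
finger_gap: 16.6
grasp_force: 52.3
```

Run:
```python
from h import *
np.set_printoptions(precision=2,suppress=True)
p0=np.array([573.7,-40.9]);p1=np.array([598.3,165.7]);tc=np.array([423.2,48.6]);L=np.hypot(*(p0-tc));a0=np.arctan2(*(p0-tc)[::-1])
y0=-.537; N=20; prev=tc; 
for i in range(1,N+1):
    f=i/N;a=a0+.3*f;q=p0+(p1-p0)*f-L*np.array([np.cos(a),np.sin(a)])
    y=y0+.3*(i-1)/N;d=q-prev;prev=q
    print(i,np.array([d@[np.cos(y),np.sin(y)],d@[np.sin(y),-np.cos(y)]]))
print(q)
```

```text
1 [-4.21 -6.88]
2 [-4.06 -6.94]
3 [-3.92 -7.  ]
4 [-3.77 -7.06]
5 [-3.63 -7.12]
6 [-3.48 -7.17]
7 [-3.34 -7.22]
8 [-3.19 -7.27]
9 [-3.04 -7.32]
10 [-2.89 -7.36]
11 [-2.74 -7.4 ]
12 [-2.59 -7.44]
13 [-2.44 -7.48]
14 [-2.28 -7.52]
15 [-2.13 -7.55]
16 [-1.98 -7.58]
17 [-1.83 -7.61]
18 [-1.67 -7.64]
19 [-1.52 -7.66]
20 [-1.36 -7.68]
[428.07 206.73]
```

Call:
{"fn": "jog_arm", "kwargs": {"increments": [[[-4.2, -6.9, 0, 0, 0, -0.015], [-4.1, -6.9, 0, 0, 0, -0.015], [-3.9, -7.0, 0, 0, 0, -0.015], [-3.8, -7.1, 0, 0, 0, -0.015], [-3.6, -7.1, 0, 0, 0, -0.015], [-3.5, -7.2, 0, 0, 0, -0.015], [-3.3, -7.2, 0, 0, 0, -0.015]]]}}

```text
t: 5.8
ee_pos: [422.8, 104.9, 49.4]
orientation: [0.001, 0.977, -0.215, -0.001]
contact_force: [-1.0, -4.9, 2.2]
finger_gap: 17.0
grasp_force: 52.8
```

Call:
{"fn": "jog_arm", "kwargs": {"increments": [[[-3.2, -7.3, 0, 0, 0, -0.015], [-3.0, -7.3, 0, 0, 0, -0.015], [-2.9, -7.4, 0, 0, 0, -0.015], [-2.7, -7.4, 0, 0, 0, -0.015], [-2.6, -7.4, 0, 0, 0, -0.015], [-2.4, -7.5, 0, 0, 0, -0.015], [-2.3, -7.5, 0, 0, 0, -0.015]]]}}

```text
t: 6.5
ee_pos: [424.5, 159.9, 49.4]
orientation: [0.001, 0.987, -0.163, -0.001]
contact_force: [0.3, -5.0, 1.9]
finger_gap: 17.0
grasp_force: 52.9
```

Call:
{"fn": "jog_arm", "kwargs": {"increments": [[[-2.1, -7.6, 0, 0, 0, -0.015], [-2.0, -7.6, 0, 0, 0, -0.015], [-1.8, -7.6, 0, 0, 0, -0.015], [-1.7, -7.6, 0, 0, 0, -0.015], [-1.5, -7.7, 0, 0, 0, -0.015], [-1.4, -7.7, 0, 0, 0, -0.015], [0, 0, 0, 0, 0, 0], [0, 0, 0, 0, 0, 0]]]}}

```text
t: 7.3
ee_pos: [427.5, 207.6, 49.4]
orientation: [-0.0, 0.993, -0.118, -0.001]
contact_force: [-1.3, 0.4, 2.8]
finger_gap: 16.7
grasp_force: 52.7
```

Run:
```python
from h import *
W=optics.calibration('wrist');im=optics.camera('wrist');np.save('w3.npy',im);np.save('w3c.npy',W,allow_pickle=True)
t=optics.camera('top');np.save('top3.npy',t);sc=optics.camera('scene');np.save('scene3.npy',sc)
a=cv2.resize(t[130:270,205:345],(600,600),interpolation=2)
b=cv2.resize(im,(640,400))
cv2.imwrite('pics/t3.png',cv2.convertScaleAbs(a[:,:,::-1],alpha=1.7,beta=20))
cv2.imwrite('pics/w3.png',cv2.convertScaleAbs(b[:,:,::-1],alpha=1.5,beta=15))
s=manip.state();print(s['t'],s['ee_pos'],s['orientation'],s['contact_force'],s['ft_torque'])
```

```text
7.45 [427.53641578 207.30334722  49.41700467] [-2.78668712e-04  9.92993889e-01 -1.18162860e-01 -7.72657488e-04] [-2.94273914  2.37239935  3.17942704] [ 0.20098829  0.33832942 -0.09193626]
```

View pics/w3.png

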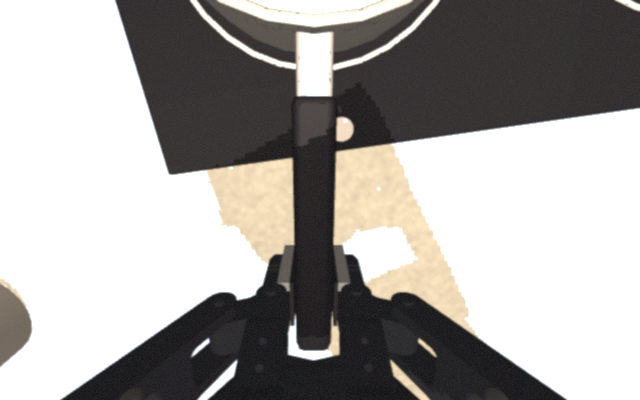

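The pan sits inside the left ring, with ring arcs showing evenly at (205,20) and (432,20) and below the pan at about (315,66). I'll measure the centring.

Run:
```python
from h import *
from scipy.optimize import least_squares
np.set_printoptions(precision=1,suppress=True)
W=np.load('w3c.npy',allow_pickle=True).item();im=np.load('w3.npy')
g=cv2.cvtColor(im,cv2.COLOR_RGB2GRAY).astype(np.float32)
c0=np.array([598.5,166]);R_=[];B=[]
for a in np.linspace(0,2*np.pi,240,endpoint=False):
    rr=np.arange(62,88,.25);uv=np.array([proj(W,[c0[0]+r*np.cos(a),c0[1]+r*np.sin(a),12]) for r in rr],np.float32)
    if uv.min()<1 or uv[:,0].max()>638 or uv[:,1].max()>398: continue
    if abs(uv[:,0].mean()-313)<25: continue
    v=cv2.remap(g,uv[None,:,0],uv[None,:,1],1)[0];i=v[44:].argmax()+44
    if v[i]<80: continue
    u=[np.cos(a),np.sin(a)];R_.append(c0+rr[i]*np.array(u))
    j=i-10-int(np.argmax(0)); w=v[:i-6];d=w[:-4]-w[4:];k=d.argmax()+2
    if d.max()>8: B.append(c0+rr[k]*np.array(u))
for n,P,r in(('ring',R_,78),('base',B,70)):
    P=np.array(P);f=least_squares(lambda c:np.hypot(*(P-c).T)-r,c0,loss='soft_l1');print(n,f.x,len(P),abs(f.fun).mean()); print(circ(P))
# top view: rim circle in both pictures vs before
T=optics.calibration('top')
for z,n in((82,'top3.npy'),):
    print(ringfit(np.load(n),T,(600,168),70,z,'edge',12))
    print(ringfit(np.load('top.npy'),T,(575,-37),70,z,'edge',12))
```

```text
ring [598.6 165.5] 42 0.1400059782478243
(array([598.3, 165.6]), np.float64(77.78544024373214), 42)
base [598.2 165.9] 42 2.8488669640628097
(array([569.3, 173.6]), np.float64(43.787931507698396), 42)
None
None
```

View pics/t3.png

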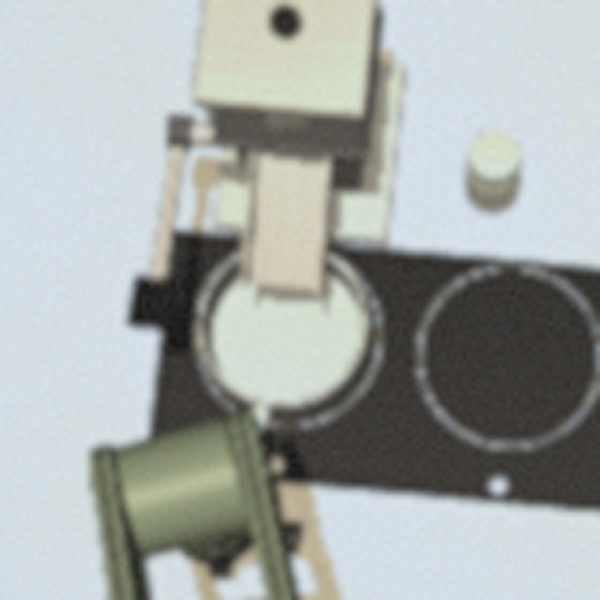

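The top crop shows the pan at (290,335) inside the left ring, which looks centred once parallax is allowed for. Next I release, rise and check from above.

Call:
{"fn": "jog_arm", "kwargs": {"increments": [[[0, 0, 0, 0, 0, 0], [0, 0, 0, 0, 0, 0], [0, 0, 0, 0, 0, 0], [0, 0, 0, 0, 0, 0], [0, 0, 0, 0, 0, 0], [0, 0, 0, 0, 0, 0]]], "hand": 1}}

```text
t: 8.05
ee_pos: [428.5, 206.8, 49.5]
orientation: [-0.0, 0.993, -0.118, 0.0]
contact_force: [-0.5, -0.1, -0.9]
finger_gap: 85.2
grasp_force: 0.0
```

Call:
{"fn": "jog_arm", "kwargs": {"increments": [[[0, 0, -15, 0, 0, 0], [0, 0, -25, 0, 0, 0], [-10, 0, -30, 0, 0, 0], [-10, 0, -30, 0, 0, 0], [0, 0, -30, 0, 0, 0], [0, 0, -30, 0, 0, 0], [0, 0, -30, 0, 0, 0], [0, 0, 0, 0, 0, 0]]]}}

```text
t: 8.85
ee_pos: [412.0, 212.5, 244.6]
orientation: [-0.002, 0.993, -0.118, 0.005]
contact_force: [1.1, 0.5, 0.8]
finger_gap: 85.3
grasp_force: 0.0
```

Run:
```python
from h import *
np.set_printoptions(precision=1,suppress=True)
W=optics.calibration('wrist');im=optics.camera('wrist');np.save('w4.npy',im);np.save('w4c.npy',W,allow_pickle=True)
cv2.imwrite('pics/w4.png',cv2.convertScaleAbs(im[:,:,::-1],alpha=1.5,beta=15))
s=manip.state();print(s['t'],s['ee_pos'],s['orientation'],s['contact_force'],s['finger_gap'])
print('rim',ringfit(im,W,(598,166),70,82,'edge',8),'ring',ringfit(im,W,(598,166),78,12,'peak',6))
```

```text
8.9 [410.6 212.1 242.1] [-0.   1.  -0.1  0. ] [-0.2 -0.8  0.8] 85.68967283770564
rim (array([597.7, 165.6]), np.float64(70.78671684510738), 46) ring (array([597.6, 165.5]), np.float64(77.28765895130518), 54)
```

View pics/w4.png

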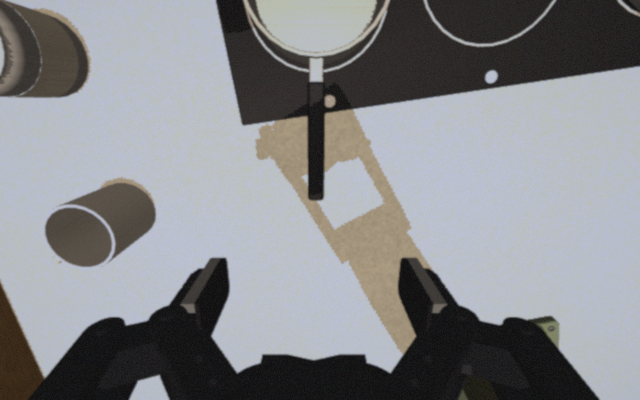

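Measured rim centre is (597.7,165.6) and ring centre (597.6,165.5), so the pan is centred and released, with its handle at (316,85–198) clear of the fingers. Next is the lever: close the fingers and turn the tool so the camera points away from the dispenser.

Call:
{"fn": "jog_arm", "kwargs": {"increments": [[[0, 0, -8, 0, 0, -0.143], [0, 0, 0, 0, 0, -0.143], [0, 0, 0, 0, 0, -0.143], [0, 0, 0, 0, 0, -0.143], [0, 0, 0, 0, 0, -0.143], [0, 0, 0, 0, 0, -0.143], [0, 0, 0, 0, 0, -0.143], [0, 0, 0, 0, 0, -0.143]]], "hand": 0, "newtons": 30}}

```text
t: 9.7
ee_pos: [407.9, 211.2, 245.6]
orientation: [-0.0, 0.898, 0.441, -0.002]
contact_force: [-0.3, -0.1, 0.1]
finger_gap: 0.2
grasp_force: 0.0
```

Call:
{"fn": "jog_arm", "kwargs": {"increments": [[[0, 0, 0, 0, 0, -0.143], [0, 0, 0, 0, 0, -0.143], [0, 0, 0, 0, 0, -0.143], [0, 0, 0, 0, 0, -0.143], [0, 0, 0, 0, 0, 0], [0, 0, 0, 0, 0, 0], [0, 0, 0, 0, 0, 0]]]}}

```text
t: 10.4
ee_pos: [408.6, 211.4, 246.8]
orientation: [-0.0, 0.74, 0.673, -0.001]
contact_force: [-0.3, -0.3, 0.4]
finger_gap: -0.2
grasp_force: 0.0
```

Call:
{"fn": "jog_arm", "kwargs": {"increments": [[[9.2, 25, 0, 0, 0, 0], [9.2, 25, 0, 0, 0, 0], [9.2, 25, 0, 0, 0, 0], [9.2, 25, 0, 0, 0, 0], [9.2, 25, 0, 0, 0, 0], [9.2, 25, 0, 0, 0, 0], [9.2, 25, 0, 0, 0, 0], [0, 0, 0, 0, 0, 0]]]}}

```text
t: 11.2
ee_pos: [591.5, 259.8, 246.3]
orientation: [0.0, 0.74, 0.673, 0.0]
contact_force: [-1.0, -0.0, -0.3]
finger_gap: -0.0
grasp_force: 0.0
```

Call:
{"fn": "jog_arm", "kwargs": {"increments": [[[0, 0, 15, 0, 0, 0], [0, 0, 15, 0, 0, 0], [0, 0, 10, 0, 0, 0], [0, 0, 4, 0, 0, 0], [0, 0, 0, 0, 0, 0], [0, 0, 0, 0, 0, 0]]]}}

```text
t: 11.8
ee_pos: [589.2, 259.7, 203.9]
orientation: [0.0, 0.739, 0.674, 0.0]
contact_force: [-0.2, -0.4, 0.7]
finger_gap: 0.0
grasp_force: 0.0
```

Run:
```python
from h import *
s=manip.state();print(s['t'],s['ee_pos'],s['orientation'],s['contact_force'])
a=optics.camera('top');b=optics.camera('scene');np.save('top5.npy',a);np.save('scene5.npy',b)
T=optics.calibration('top');S=optics.calibration('scene')
o=[]
for im,C in((a,T),(b,S)):
    u,v=proj(C,[590,259,197]).astype(int);print(u,v)
    o.append(cv2.resize(im[v-35:v+35,u-35:u+35],(390,390),interpolation=2))
cv2.imwrite('pics/l5.png',cv2.convertScaleAbs(np.hstack(o)[:,:,::-1],alpha=1.7,beta=20))
```

```text
11.8 [589.15632919 259.68399456 203.89920882] [1.40534782e-04 7.38873674e-01 6.73843881e-01 3.12701786e-04] [-0.21176803 -0.40173574  0.680561  ]
240 200
379 158
```

View pics/l5.png

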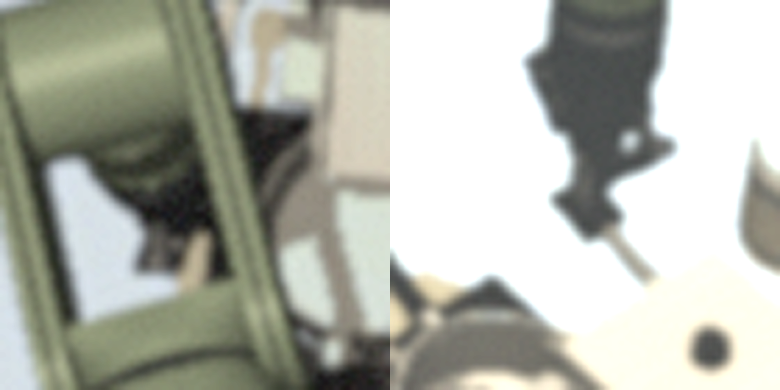

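The right half shows the closed fingers just above the paddle centre at about (590,205). The top view is blocked by the arm. Pressing slowly now.

Call:
{"fn": "jog_arm", "kwargs": {"increments": [[[0, 0, 4, 0, 0, 0], [0, 0, 4, 0, 0, 0], [0, 0, 4, 0, 0, 0], [0, 0, 4, 0, 0, 0], [0, 0, 4, 0, 0, 0], [0, 0, 0, 0, 0, 0]]]}}

```text
t: 12.5
ee_pos: [588.9, 259.8, 182.9]
orientation: [-0.0, 0.739, 0.674, -0.0]
contact_force: [-1.8, 0.8, 3.9]
finger_gap: -0.0
grasp_force: 1.8
```

Call:
{"fn": "jog_arm", "kwargs": {"increments": [[[0, 0, 4, 0, 0, 0], [0, 0, 4, 0, 0, 0], [0, 0, 4, 0, 0, 0], [0, 0, 3, 0, 0, 0], [0, 0, 2, 0, 0, 0], [0, 0, 0, 0, 0, 0], [0, 0, 0, 0, 0, 0]]]}}

```text
t: 13.2
ee_pos: [588.5, 259.8, 166.1]
orientation: [-0.001, 0.739, 0.674, -0.001]
contact_force: [-3.1, 1.0, 5.1]
finger_gap: -0.1
grasp_force: 2.6
```

Call:
{"fn": "jog_arm", "kwargs": {"increments": [[[0, 0, 1, 0, 0, 0], [0, 0, 1, 0, 0, 0], [0, 0, 0, 0, 0, 0], [0, 0, 0, 0, 0, 0], [0, 0, 0, 0, 0, 0], [0, 0, 0, 0, 0, 0]]]}}

```text
t: 13.8
ee_pos: [588.7, 259.7, 164.4]
orientation: [-0.0, 0.739, 0.674, -0.0]
contact_force: [-3.7, 0.9, 5.1]
finger_gap: -0.1
grasp_force: 2.7
```

Run:
```python
from h import *
for _ in range(4):
    b=optics.camera('scene');s=manip.state();print(s['t'],s['ee_pos'],s['contact_force'])
T=optics.calibration('top');t=optics.camera('top')
# lever dark-paddle blob in scene: expected pixel at halfway vs rest
S=optics.calibration('scene')
print(proj(S,[589,259,164]),proj(S,[592,259,197]))
u,v=379,168;g=cv2.cvtColor(b,cv2.COLOR_RGB2GRAY)[150:185,360:400]
print(g[::2,::2])
```

```text
13.85 [588.69440035 259.76684608 164.41975698] [-3.76562118  1.06878758  4.58783806]
13.9 [588.70530925 259.75242806 164.41852408] [-3.13129882  1.14151668  5.87239539]
13.95 [588.68529457 259.75834226 164.39972872] [-3.69407311  1.54364051  5.563019  ]
14.0 [588.68054798 259.72432706 164.37063523] [-3.90366295  1.07960201  4.94287952]
[378.56260613 164.56178342] [379.76124338 159.24256886]
[[165 165 165 166 165 129  53  45  34  36  36  36  35  36  43 124 166 166
  165 164]
 [166 165 165 165 165 153  76  35  35  33  35  34  34  37  51 124 164 164
  165 166]
 [165 165 165 164 165 161 129  75  38  34  35  35  49  77  51  87 138 158
  166 166]
 [165 166 165 165 164 164 163 129  50  34  34  35  71 100  47  49  63 131
  165 165]
 [165 164 165 165 165 164 166 153  72  36  36  35  41  47  36  55  97 149
  165 166]
 [165 165 165 166 166 166 166 149  70  41  35  34  38  49  75 124 159 165
  164 165]
 [165 165 165 164 165 163 135  87  47  45  35  53 113 139 154 164 166 165
  166 165]
 [166 165 164 164 164 149  75  35  39  46  35  62 137 163 166 165 166 166
  165 165]
 [165 164 165 165 164 161 117  51  36  39  35  41  91 159 166 167 164 165
  166 164]
 [164 165 165 165 164 166 160 124  61  34  44  74 120 161 164 166 165 166
  165 158]
 [165 165 165 164 166 165 165 161 129  83 100  94  98 134 161 165 165 161
  154 152]
 [136 114 145 165 166 164 165 165 163 156 160 145  99  94 126 158 157 153
  151 150]
 [ 63  40  80 143 165 165 165 165 166 165 165 165 149 101  95 136 151 150
  150 151]
 [ 33  33  35  75 137 164 165 166 166 164 165 164 164 143 132 147 149 149
  151 148]
 [ 63  62  61  55  73 136 163 166 165 165 164 160 153 151 148 148 149 149
  146 146]
 [ 77  78  79  75  72  85 132 158 164 163 156 149 147 149 148 148 147 146
  147 145]
 [ 59  58  57  57  58  61  81 112 139 149 149 149 148 148 148 147 147 147
  145 120]
 [ 57  58  59  56  56  56  75  97 135 148 147 148 149 147 149 147 147 147
  141  87]]
```

```bash
python3 -c "
from workcell import manip
print(manip.close_job())"
```

```text
the job is handed in; nothing more can be done
None
```

I slid the saucepan to the ring under the chute, let go of it (measured about 0.1 mm off the ring's centre), then pressed the lever, and handed the job in at 14.0 s with the paddle held at 164.4 mm (164 mm is halfway).

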